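Spin a hand-truck wheel and brake it with the valve at the gauge pointer

TASK

The hand-truck wheel on the upright axle in the vice is about to be checked for run-out, starting from its tyre valve. With the fingertips, give the wheel a good flick (either way round) and let it run on untouched for two full turns; then, before it runs down, brake it with a fingertip on the tyre so that it stops with the valve in line with the gauge pointer, to about a finger's breadth (20 mm) at the rim, rather than stopping it elsewhere and pushing it round, and take the hand away. Grip nothing, press gently, keep off the valve, and leave the gauge and the other things on the bench where they are.

Things in the scene. Friction and masses are not known exactly. Their poses are not given: they have to be found in the camera images.
- wheel (a joint): angle of the free wheel in rad about its upright axle, counter-clockwise positive from above; counts on over full turns, starts between -1.2 and 1.2. Very free bearing: from 3 rad/s it coasts 20 s and more, slowing about 0.12 rad/s each second. Inertia about 0.015 kg m2: a fingertip pressing the tyre with 5 N stops it from 2 rad/s in about 0.1 s, and leaves it there when lifted straight up
- rim: grey rim of the lying wheel, turning with it; origin = wheel centre on the axle, 190 mm above the bench; z up, x towards the valve. Hub 50 mm diameter, top 31 mm above origin; three spokes 22 mm wide (40 mm at both ends) at +60, 180 and -60 degrees from x, tops 12 mm above origin (rib 15 mm), undersides 12 mm below, from hub to radius 94 mm; flange top at radius 99 to 108 mm, 21 mm up
- tyre: black rubber tyre on the rim, same origin and axes as the rim: a plain round section 55 mm across, from radius 100 to 155 mm, its crown (highest line, 27.5 mm above the origin) at radius 127 mm; dry rubber, good friction
- valve: tyre valve: 11 mm thick stem with a bare metal cap, standing up from a grey boss (30 x 44 mm, top 5 mm below the wheel's centre plane) inside the rim at radius 82 mm, midway between two spokes; origin under the cap, cap top 12 mm above it (32 mm above the wheel's centre plane, 4.5 mm higher than the tyre)
- valve_line (a point): point on the top of the rim flange, radius 103.5 mm, in line with the valve; it stands straight below the gauge pointer when the valve is in line with it
- pointer (a point): tip of the surface gauge's pointer, about 4 mm above the rim flange, at radius 103.5 mm from the axle
- gauge: loose surface gauge (1.3 kg) beside the wheel: dark block 66 x 56 x 32 mm, upright 10 mm post to 265 mm above the bench, thin pointer rod reaching in over the tyre, clamp up to 246 mm. Its origin lies on the wheel's axle at bench height; its x axis points outward along the rod to the post at x = 203 mm. It stands within about 100 degrees of straight ahead, never on the robot's side of the wheel
- axle_top (a point): top of the fixed 16 mm axle with its 24 mm nut, at the wheel's centre, 240 mm above the bench. The axle is held in the blue vice under the wheel; through the three openings between the spokes there is free depth down to the vice's jaws, 40 mm below the wheel's centre plane
- spanner: bystander, loose: open-ended spanner, about 190 mm long, lying flat on the bench on the robot's side of the vice
- bearing: bystander, loose: spare ball bearing, 42 mm outside diameter, 12 mm high, lying flat; origin under its centre
- grease: bystander, loose: screw-top jar of grease, 68 mm diameter, 75 mm high, standing; origin under its centre
- wirebrush: bystander, loose: hand brush about 210 mm long, lying to the right of the vice
- steelplate: bystander, loose: drilled steel plate 150 x 90 x 8 mm lying flat to the left
- tubeend: bystander, loose: offcut of square steel tube, 40 x 40 x 160 mm, lying to the left
- spraycan: bystander, loose: spray can, 64 mm diameter, 190 mm high, standing at the far left
- hammer: bystander, loose: hammer about 290 mm long, lying to the right

How it is judged (in metres and radians):
On the way, in this order (a step that is already met when the one before it is completed fails the run):
1. the wheel has been flicked and, touched by nothing, runs on at more than 0.8 rad/s with about two turns (1.6 or more) behind it ((value of joint wheel above 11 rad or value of joint wheel below -11 rad) and (velocity of joint wheel above 0.8 rad/s or velocity of joint wheel below -0.8 rad/s) and contact force between anything else and rim below 0.05 N), for 0.2 s.
2. a fingertip resting on the tyre (under 50 N, no grip) has braked the wheel to rest with the valve in line with the pointer (22 mm or less at the rim) (contact force between the fingers and tyre between 0.3 and 50 N and velocity of joint wheel between -0.1 and 0.1 rad/s and horizontal distance between valve_line and pointer below 0.022 m), for 0.15 s.
At the end, for the whole second after the job is handed in: the wheel is at rest, untouched, with the valve line on the rim within 22 mm (horizontally) of the pointer tip; the gauge has not been moved more than 12 mm (horizontal distance between valve_line and pointer below 0.022 m and velocity of joint wheel between -0.05 and 0.05 rad/s and distance of each of gauge, pointer from where it was at the start of the episode below 0.012 m).
It fails at once if after the spin the wheel is held stopped, or pushed round from standing, with the valve line more than 60 mm from the pointer ((value of joint wheel above 11 rad or value of joint wheel below -11 rad) and contact force between anything else and rim above 0.3 N and velocity of joint wheel between -0.12 and 0.12 rad/s and horizontal distance between valve_line and pointer above 0.06 m).
It fails at once if the valve is pushed on (more than 2 N) (contact force between anything else and valve above 2 N).
It fails at once if the gauge is shifted (more than 12 mm) or lifted (distance of any of gauge, pointer from where it was at the start of the episode above 0.012 m).
It fails at once if another thing on the bench is moved more than 25 mm or lifted (distance of any of spanner, bearing, grease, wirebrush, steelplate, tubeend, spraycan, hammer from where it was at the start of the episode above 0.025 m).
It also fails if it takes over 45 s, if anything falls off the work surface, if the arm or the gripper's body presses on something with over 40 N, if the wrist force passes 120 N, or if a joint passes its speed limit or range.

ROBOT

A 6-joint arm with a two-finger parallel gripper is mounted at the origin on the work surface. World frame = base frame: x ahead of the robot, y to its left, z up, the work surface at z = 0. Lengths are in m, angles in degrees, forces in N, time in s.
With the tool pointing down it reaches from about 0.25 to 0.725 m from the base axis. Payload 9.7 kg.
Tool frame: the origin (TCP) lies at the very end of the fingers, on their centre line; the grasp point (between the pads) lies 19 mm behind it (bot.pinch_z is the distance from the TCP to the grasp point, in m); x points along the fingers, z is the direction in which the jaws open and shut, and the axes are right-handed (so a half turn about x gives the same grasp; the last joint's range is limited). The gripper opens to 85 mm and grips with 20 to 120 N. Pads are 22 mm wide; open, the fingers measure 114 mm over their backs; the gripper's body (76 mm by 85 mm) begins 54 mm behind the grasp point. The pads swing forward as they close: fully open they stand 13 mm farther back than shut.
Start: joints at [71.849, 4.979, 10.078, 95.1, 0, 90], TCP at [0.171, 0.523, 0.231] pointing down, gripper open.
Joint ranges: [-179.16, 179.16], [-48.56, 103.87], [-65.8, 70.77], [-126.05, 130.52], [-82.76, 87.17], [-180, 180]. Speed limits (degrees/s): [127.2, 127.2, 147.25, 180, 180, 180].

INTERFACE

Orientations are given as [roll, pitch, yaw] about the fixed x, y, z axes, in that order (R = Rz(yaw) Ry(pitch) Rx(roll)).
In Python, from workcell import bot gives the robot as it stands.
- The arm moves only by the tool play_rows, never from a script. Its argument "rows" is a list of rows, each a list of 3 entries, a list of its own where there are three numbers: the shift along the tool's x, y, z in cm, then the turn about the tool's x in degrees, then the finger opening in cm, from 0 to 8.54. A call has 1 to 12 rows; each row is the pose to reach, as a shift and turn from the pose commanded when the call began, along the tool's axes at that moment; what a row does not reach only later rows make up. A row lasts 1/12 s, in which the tool goes at most 41.7 mm and 7.16 degrees, less where a joint would pass 70% of its speed; a pose out of reach is approached as far as the arm can. A call with a gripper value outside its range is refused whole. The fingers move at their own pace and stop on an object; "squeeze" is the grip in N (left out, the last holds). Time passes only in rows, so rows that repeat a pose let the fingers close. It gives the time, the measured TCP pose, the force and the opening at its end, in the units of the state.
- bot.get_obs(): the state, without advancing time (a new reading comes with each control period).
- bot.camera(name): name is "scene" or "top" or "wrist"; returns (picture, depth): 480x640x3 uint8, blue, green, red; 480x640 float32, m along the optical axis (not along the pixel's ray), 0 where there is no reading.
- bot.camera_model(name): a dict with "fx", "fy", "cx", "cy" (pixels), "origin" and "attitude" of the camera in the world; the wrist camera has in their place "mount" (4x4, takes a point from camera to tool coordinates, whose origin is the TCP and whose axes are the tool frame's). Camera axes: x right, y down, z forward; pixel columns grow to the right and rows downward; lengths in m; the calibration is good to about 2 mm. A picture is of the moment at which its call begins: read the wrist's pose just before it. camera_model takes no time and is no camera call.
- bot.job_done(): hands the job in, once; it reports no verdict.
The state is a dict: "time": time; "q": joint angles; "qd": joint speeds; "joint_efforts": joint torques, N m; "ee_pos": TCP position; "tcp_rot": TCP orientation; "wrist_force": force on the tool from outside, world axes, zero at the start; "torque": the same for the moment, N m; "opening": finger opening in m.
Only numpy, scipy, OpenCV 4.12 (cv2) and the standard library are available. Lean on these libraries where they do the work, as an engineer would, in place of code of your own. Each camera call takes 0.05 s, during which the arm holds its last target.

## Working session

There is one attempt and no reset: what is moved stays moved. The work goes in short steps, Python scripts to look and compute and a tool call to move; the robot and the scene stay as the last step left them, time stands still between calls to the robot, and variables do not carry over. Pictures are saved under pics/ and viewed, and the job is handed in when it is done.

Besides the shell and the picture viewer there is one more tool, called after "Emit:" as a command line: name --argument value ..., lists and objects as JSON in quotes. play_rows: Moves the arm, as the interface text tells. Its arguments: {"type":"object","properties":{"rows":{"type":"array"},"squeeze":{"type":"number"}},"required":["rows"]}

```bash
mkdir -p pics; ls; python3 - <<'E'
from workcell import bot
import cv2,numpy as np
o=bot.get_obs();print(o)
for n in("scene","top","wrist"):
    p,d=bot.camera(n);cv2.imwrite(f"pics/{n}0.png",p);np.save(f"pics/{n}0.npy",d);print(n,bot.camera_model(n))
E
```

```text
pics
{'time': 0.0, 'q': array([7.18492734e+01, 5.01183885e+00, 1.00347821e+01, 9.50990545e+01,
       1.79024600e-03, 9.00012164e+01]), 'qd': array([ 0.03328158,  0.04365405, -0.09739623,  0.04896639,  0.01658806,
       -0.13366859]), 'joint_efforts': array([-8.07915385e-04, -5.20388818e+01,  4.64803541e+01,  1.65053486e-02,
       -4.34803997e-05,  1.30787822e-05]), 'ee_pos': array([0.17125696, 0.52242328, 0.23057891]), 'tcp_rot': array([ 178.65378723,   89.92386766, -109.498157  ]), 'wrist_force': array([ 0.76035214, -1.26985233,  0.63091093]), 'torque': array([-0.02640391,  0.04377894,  0.00805612]), 'opening': 0.08573813272216911}
scene {'fx': 591.4245920319352, 'fy': 591.4245920319352, 'cx': 321.2647022913522, 'cy': 247.15072067056124, 'origin': array([ 1.50784837, -0.62118536,  0.95003387]), 'attitude': array([-122.83241437,   -0.56399482,   57.40237883])}
top {'fx': 542.7442144729035, 'fy': 542.7442144729035, 'cx': 307.43386659508553, 'cy': 240.8684857763474, 'origin': array([0.30298988, 0.04486523, 1.28487487]), 'attitude': array([-169.99726403,   -0.76850205,  -91.22234238])}
wrist {'fx': 392.31767003775735, 'fy': 392.31767003775735, 'cx': 327.17002544091713, 'cy': 241.6890820226268, 'mount': array([[-4.22745321e-04, -3.23138350e-01,  9.46351641e-01,
        -1.42255469e-01],
       [-5.29672289e-04, -9.46351520e-01, -3.23138545e-01,
         8.33993789e-02],
       [ 9.99999770e-01, -6.37861547e-04,  2.28908248e-04,
         5.42157380e-04],
       [ 0.00000000e+00,  0.00000000e+00,  0.00000000e+00,
         1.00000000e+00]])}
```

View pics/top0.png

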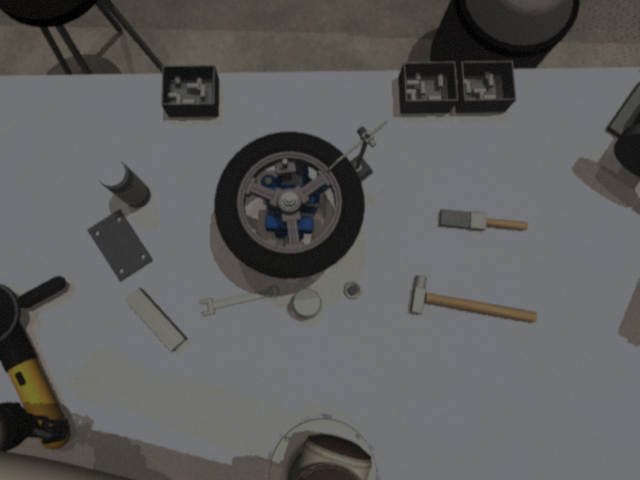

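View pics/scene0.png

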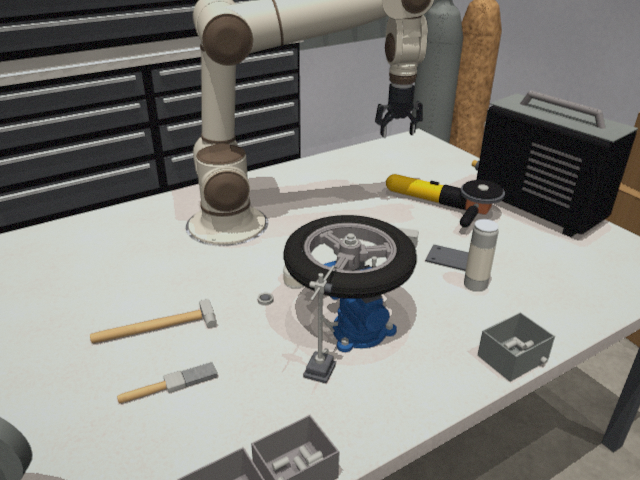

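View pics/wrist0.png

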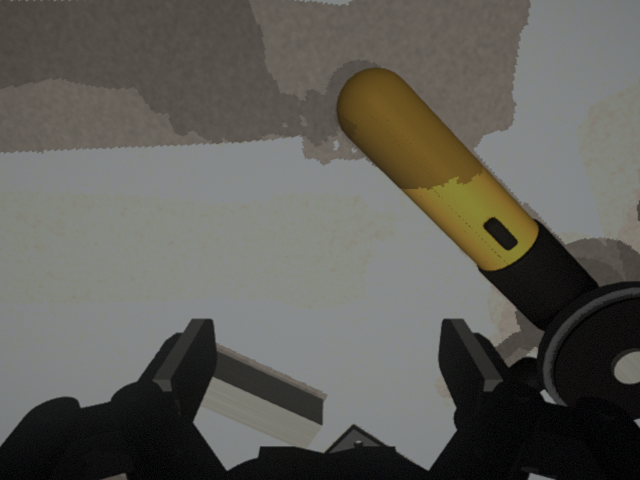

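The top view shows the wheel at about (289,202), the valve boss near (284,163) and the gauge post near (365,160). The jar, spanner and bearing are on the robot side at about (305,303), (235,300) and (351,290). Next I'll measure these properly.

```bash
cat > h.py <<'E'
from workcell import bot
import cv2,numpy as np
from scipy.spatial.transform import Rotation as R
M={n:bot.camera_model(n) for n in("scene","top","wrist")}
def ray(n,uv,pose=None):
    m=M[n];uv=np.atleast_2d(uv).astype(float)
    d=np.c_[(uv[:,0]-m['cx'])/m['fx'],(uv[:,1]-m['cy'])/m['fy'],np.ones(len(uv))]
    return np.array(m['origin']),d@R.from_euler('xyz',m['attitude'],degrees=True).as_matrix().T
def plane(n,uv,z):
    o,d=ray(n,uv);return o+d*((z-o[2])/d[:,2])[:,None]
def proj(n,P):
    m=M[n];c=(np.atleast_2d(P)-m['origin'])@R.from_euler('xyz',m['attitude'],degrees=True).as_matrix()
    return np.c_[m['fx']*c[:,0]/c[:,2]+m['cx'],m['fy']*c[:,1]/c[:,2]+m['cy']]
E
python3 - <<'E'
from h import *
p=cv2.imread('pics/top0.png')
c=cv2.resize(p[110:300,200:400],None,fx=4,fy=4,interpolation=cv2.INTER_CUBIC)[:600]
c=cv2.convertScaleAbs(c,alpha=1.8);cv2.imwrite('pics/topc.png',c)
s=cv2.imread('pics/scene0.png')
cv2.imwrite('pics/scc.png',cv2.convertScaleAbs(cv2.resize(s[200:390,270:430],None,fx=3,fy=3,interpolation=cv2.INTER_CUBIC),alpha=1.5))
print(plane('top',(289,201),.24),plane('top',(284,163),.2))
g=cv2.cvtColor(p,cv2.COLOR_BGR2GRAY)
print(g[202,215:365:5])
E
```

```text
[[0.56778042 0.06170342 0.24      ]] [[0.65946012 0.07149324 0.2       ]]
[ 34  25  23  24  26  68  58  95 106 101  49  67  75  87  95  87  73  73
  50  38  26  54  53  84  54  75  26  27  20  23]
```

View pics/topc.png

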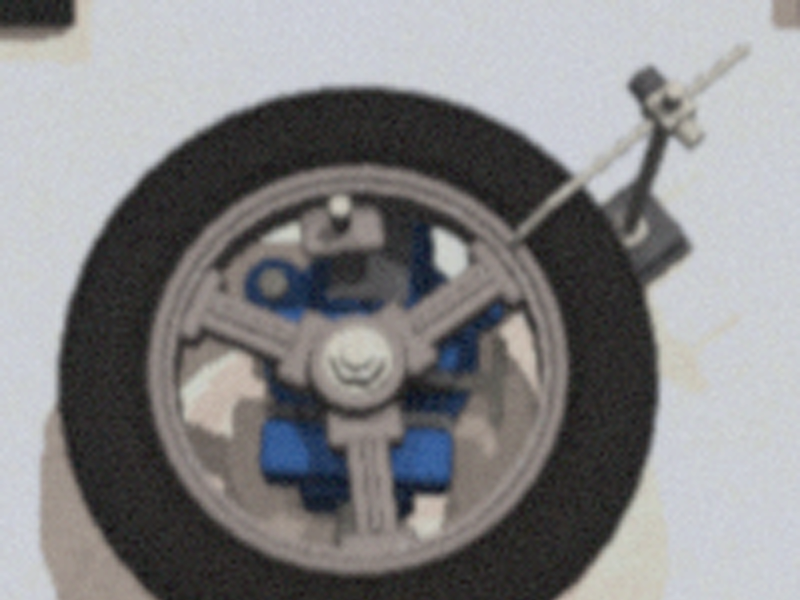

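View pics/scc.png

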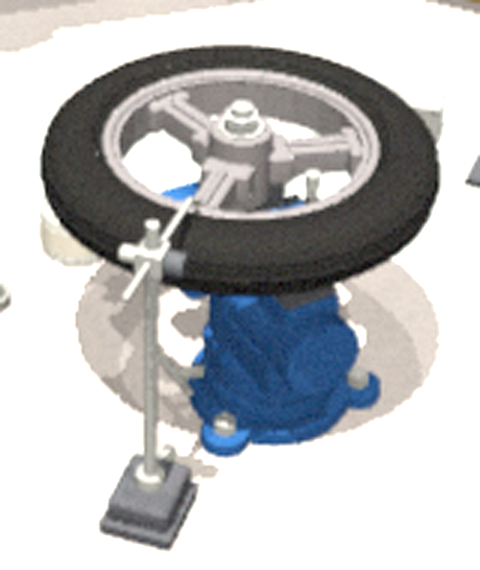

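```bash
python3 - <<'E'
from h import *
from scipy.optimize import least_squares
p=cv2.imread('pics/top0.png');g=cv2.cvtColor(p,cv2.COLOR_BGR2GRAY)
m=((g<45)).astype(np.uint8);m[:110]=0;m[300:]=0;m[:,:195]=0;m[:,400:]=0
m=cv2.morphologyEx(m,cv2.MORPH_OPEN,np.ones((7,7)))
cs,h=cv2.findContours(m,cv2.RETR_CCOMP,cv2.CHAIN_APPROX_NONE)
for c,hh in zip(cs,h[0]):
    if len(c)<150: continue
    inner=hh[3]>=0
    P=plane('top',c[:,0],.2116 if inner else .19)[:,:2]
    f=lambda x:np.hypot(*(P-x[:2]).T)-x[2]
    s=least_squares(f,[.56,.06,.12],loss='soft_l1',f_scale=.001)
    print(inner,len(c),s.x,np.median(abs(f(s.x))))
fc=lambda x,y:((x+.5)/4-.5+200,(y+.5)/4-.5+110)
C=plane('top',fc(357,352),.24)[0];V=plane('top',fc(341,203),.222)[0];T=plane('top',fc(514,240),.2155)[0]
K=plane('top',fc(670,104),.24)[0]
B=plane('top',fc(635,231),.035)[0]
for n,q in(('axle',C),('valve',V),('tip',T),('clamp',K),('postbase',B)):
    d=q-C;print(n,q,np.hypot(*d[:2]),np.degrees(np.arctan2(d[1],d[0])))
# other things
for n,uv,z in(('jar',(308,303),.075),('bearing',(352,290),.012),('spray',(112,172),.19),('spanR',(272,292),.005),('spanL',(207,307),.005)):
    print(n,plane('top',uv,z)[0])
E
```

```text
False 734 [0.57437069 0.06287559 0.15188559] 0.003759257751255865
axle [0.57466565 0.06184481 0.24      ] 0.0 0.0
valve [0.65778202 0.06909133 0.222     ] 0.08343166344539242 4.982744362029875
tip [ 0.63869326 -0.01906344  0.2155    ] 0.1031779051385061 -51.643295419053416
clamp [ 0.7012799  -0.09871052  0.24      ] 0.20447293576225672 -51.740619056825615
postbase [ 0.69972338 -0.1026157   0.035     ] 0.20660758478852662 -52.75021188487978
jar [0.3760164  0.02581781 0.075     ]
bearing [ 0.4080595  -0.07907665  0.012     ]
spray [0.64926724 0.43040651 0.19      ]
spanR [0.40774281 0.10888086 0.005     ]
spanL [0.37577983 0.26109113 0.005     ]
```

```bash
cat >> h.py <<'E'
C0=np.array([.5745,.0622]); PTR=-51.7
def tool(o=None):
    o=o or bot.get_obs();return R.from_euler('xyz',o['tcp_rot'],degrees=True).as_matrix(),o
def shift(target,o=None):
    A,o=tool(o);return A.T@(np.array(target)-o['ee_pos'])*100
def cloud(n,d):
    m=M[n];v,u=np.nonzero(d>0);o,r=ray(n,np.c_[u,v]);return o+r*d[v,u][:,None],np.c_[u,v]
def valve(n,d):
    P,uv=cloud(n,d);e=P[:,:2]-C0;r=np.hypot(*e.T)
    k=(abs(r-.082)<.012)&(P[:,2]>.2085)&(P[:,2]<.23)
    if k.sum()<3:return None
    c=np.median(e[k],0);return np.degrees(np.arctan2(c[1],c[0])),np.hypot(*c),k.sum(),e[k].std(0)
E
python3 - <<'E'
from h import *
A,o=tool();print(A.round(3));print(shift([.4475,.05,.29]))
for n in('top','scene'):
    d=np.load(f'pics/{n}0.npy');print(valve(n,d))
    P,uv=cloud(n,d);e=P[:,:2]-C0;r=np.hypot(*e.T)
    k=(r>.11)&(r<.16)&(P[:,2]>.18);a=np.arctan2(e[k][:,1],e[k][:,0])
    for b in range(-180,180,60):
        s=(a>np.radians(b))&(a<np.radians(b+60))&(abs(r[k]-.127)<.006);print(n,b,s.sum(),np.median(P[k][s,2]) if s.any() else 0)
    # tyre outer
    k=(P[:,2]>.15)&(P[:,2]<.23)&(r<.17)&(r>.14);print(np.percentile(r[k],[50,90,98]))
    print((P[(abs(P[:,2]-.24)<.006)&(r<.02)]).mean(0))
E
```

```text
[[-0.    -0.95   0.312]
 [-0.001  0.312  0.95 ]
 [-1.    -0.    -0.001]]
[ -5.88907939 -40.9668885  -36.29977768]
(np.float64(4.794877848761363), np.float64(0.08012582454288285), np.int64(41), array([0.06063348, 0.02462538]))
top -180 405 0.2162511251663981
top -120 373 0.21615077532788107
top -60 366 0.21627458444809367
top 0 361 0.21635267646614142
top 60 375 0.21654339387209176
top 120 391 0.2163873947030439
[0.14721296 0.1529264  0.15445332]
[0.57572923 0.06191339 0.23821245]
(np.float64(5.09474601217424), np.float64(0.08511731184126153), np.int64(44), array([0.06287365, 0.03148315]))
scene -180 139 0.21632786634308776
scene -120 174 0.21639472843085722
scene -60 187 0.2162934538634237
scene 0 163 0.2165725741995116
scene 60 142 0.2160718604049986
scene 120 119 0.21588943870731825
[0.1518757  0.15624918 0.1579749 ]
[0.57816708 0.06052435 0.23818385]
```

Emit:
play_rows --rows '[[[-3, 0, 0], 0, 0], [[-6, -2, -1.8], 0, 0], [[-6, -5, -4.4], 0, 0], [[-6, -8, -7.1], -3, 0], [[-6, -11, -9.7], -6, 0], [[-6, -14, -12.4], -9, 0], [[-6, -17, -15], -12, 0], [[-6, -20, -17.7], -15, 0], [[-6, -23, -20.4], -18.2, 0], [[-6, -26, -23], -18.2, 0], [[-6, -29, -25.7], -18.2, 0], [[-6, -32, -28.3], -18.2, 0]]' --squeeze 20

```text
time: 1.15
ee_pos: [0.3876, 0.152, 0.2914]
tcp_rot: [-68.7, 90.0, 21.3]
wrist_force: [0.2, 0.7, -0.1]
opening: -0.0001
```

```bash
python3 - <<'E'
from h import *
A,o=tool();print(A.round(3),o['time'],o['q'],o['ee_pos'],o['opening'],o['wrist_force']);print(shift([.4475,.0622,.235]))
E
```

```text
[[ 0.    -1.    -0.001]
 [ 0.    -0.001  1.   ]
 [-1.    -0.     0.   ]] 1.15 [ 2.14182863e+01 -1.12774326e+01  1.35467058e+00  1.02608885e+02
 -4.39035959e-05  2.13608351e+01] [0.38761218 0.15204605 0.2913712 ] -0.00012207661601986878 [ 0.22538888  0.65001244 -0.10445986]
[ 5.63805762 -5.97764043 -8.99143314]
```

Emit:
play_rows --rows '[[[0, -3, -4], 0, 0], [[2, -6, -7], 0, 0], [[4, -6, -9], 0, 0], [[5.6, -6, -9], 0, 0], [[6.6, -6, -9], 0, 0], [[6.9, -6, -9], 0, 0], [[7.1, -6, -9], 0, 0]]'

```text
time: 1.73
ee_pos: [0.447, 0.0646, 0.2203]
tcp_rot: [66.8, 90.0, 156.9]
wrist_force: [-0.7, 0.5, 0.3]
opening: -0.0001
```

Emit:
play_rows --rows '[[[0.1, 0, 0], 0, 0], [[0.2, 0, 0], 0, 0], [[0.2, 0, 0], 0, 0]]'

```text
time: 1.98
ee_pos: [0.4474, 0.0647, 0.2191]
tcp_rot: [-82.2, 89.9, 8.0]
wrist_force: [0.3, 0.2, -0.0]
opening: -0.0
```

Emit:
play_rows --rows '[[[0.1, 0, 0], 0, 0], [[0.1, 0, 0], 0, 0]]'

```text
time: 2.15
ee_pos: [0.4474, 0.0644, 0.2176]
tcp_rot: [-83.4, 90.0, 6.7]
wrist_force: [-0.9, -0.1, -0.3]
opening: 0.0002
```

Emit:
play_rows --rows '[[[0.1, 0, 0], 0, 0], [[0.1, 0, 0], 0, 0]]'

```text
time: 2.32
ee_pos: [0.4474, 0.0642, 0.2174]
tcp_rot: [-77.2, 89.9, 12.8]
wrist_force: [-1.6, -0.3, 7.5]
opening: -0.0003
```

Emit:
play_rows --rows '[[[0.05, 0, 0], 0, 0], [[0.05, 0, 0], 0, 0]]'

```text
time: 2.48
ee_pos: [0.4475, 0.0642, 0.2174]
tcp_rot: [-75.8, 89.9, 14.3]
wrist_force: [-4.0, 0.3, 10.4]
opening: 0.0001
```

Emit:
play_rows --rows '[[[0, 0, -0.4], 0, 0], [[0, -0.06, -1.2], 0, 0], [[0, -0.25, -2.5], 0, 0], [[0, -0.75, -4.3], 0, 0], [[0, -1.9, -6.6], 0, 0], [[-0.6, -3.4, -8.6], 0, 0], [[-2, -5.1, -10.2], 0, 0], [[-4, -5.5, -10.6], 0, 0], [[-4, -5.5, -10.6], 0, 0]]'

```text
time: 3.23
ee_pos: [0.5039, -0.0431, 0.2585]
tcp_rot: [-97.6, 89.8, -7.6]
wrist_force: [1.0, -0.2, 0.4]
opening: -0.0
```

```bash
python3 - <<'E'
from h import *
o=bot.get_obs();print(o['time'],o['ee_pos'],o['wrist_force'])
for n in('scene','top','scene'):
    t=bot.get_obs()['time'];p,d=bot.camera(n);cv2.imwrite(f'pics/{n}1.png',p);print(n,t,valve(n,d))
E
```

```text
3.2333 [ 0.50391063 -0.04314563  0.25849982] [ 0.9657193  -0.15558279  0.36877893]
scene 3.2333 (np.float64(81.76989997174934), np.float64(0.07966693187194114), np.int64(40), array([0.03709396, 0.03200212]))
top 3.2833 (np.float64(91.41325507862024), np.float64(0.08073666754350213), np.int64(36), array([0.02277468, 0.02608835]))
scene 3.3333 (np.float64(96.16506960456559), np.float64(0.07775830792884188), np.int64(40), array([0.03115225, 0.03119092]))
```

View pics/scene1.png

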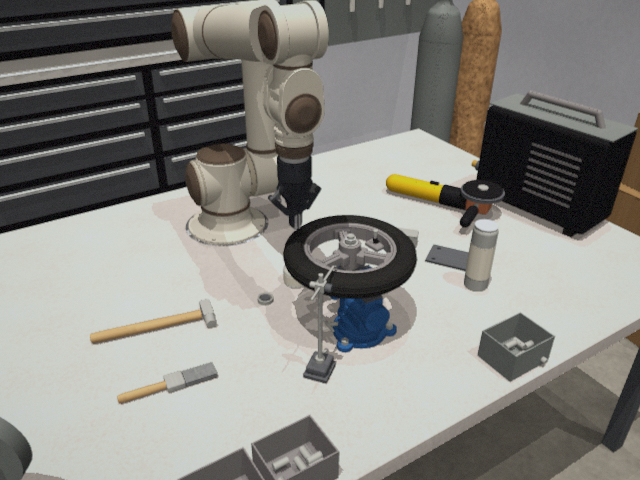

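The wheel is turning counter-clockwise at about 2.5 rad/s and the hand is clear. I'll go to a hover point above the tyre's near side.

Emit:
play_rows --rows '[[[0, 1, 2.5], 0, 0], [[0, 3, 5.5], 0, 0], [[0, 5, 8.5], 0, 0], [[0, 5.6, 10.5], 0, 0], [[1, 5.6, 10.5], 0, 0], [[1, 5.6, 10.5], 0, 0], [[1, 5.6, 10.5], 0, 0]]'

```text
time: 3.97
ee_pos: [0.4457, 0.0631, 0.2448]
tcp_rot: [105.9, 89.9, -164.0]
wrist_force: [0.9, 0.4, 0.4]
opening: 0.0
```

Emit:
play_rows --rows '[[[0.4, 0, 0], 0, 0]]'

```text
time: 4.05
ee_pos: [0.4465, 0.0627, 0.2419]
tcp_rot: [-110.0, 90.0, -20.0]
wrist_force: [-0.5, -0.4, 0.2]
opening: 0.0002
```

```bash
cat >> h.py <<'E'
def valve(n,d):
    P,uv=cloud(n,d);e=P[:,:2]-C0;r=np.hypot(*e.T)
    k=(abs(r-.082)<.012)&(P[:,2]>.2085)&(P[:,2]<.23)
    e=e[k]
    if len(e)<5:return None
    from scipy.spatial import cKDTree
    t=cKDTree(e);nb=t.query_ball_point(e,.01);b=max(nb,key=len);c=e[b].mean(0)
    return round(float(np.degrees(np.arctan2(c[1],c[0]))),1),round(float(np.hypot(*c)),4),len(b),len(e)
E
cat > m.py <<'E'
from h import *
o=bot.get_obs();print(o['time'],o['ee_pos'],o['wrist_force'])
for n in('scene','top','scene'):
    t=bot.get_obs()['time'];p,d=bot.camera(n);cv2.imwrite(f'pics/{n}_{t:.2f}.png',p);np.save(f'pics/{n}_{t:.2f}.npy',d);print(n,round(t,4),valve(n,d),bot.get_obs()['ee_pos'][2])
E
python3 m.py
```

```text
4.05 [0.44646743 0.06268122 0.24191295] [-0.5192533  -0.361986    0.23466865]
scene 4.05 (-158.1, 0.0784, 29, 43) 0.2409005760706416
top 4.1 None 0.2410763657615366
scene 4.15 (-144.6, 0.0792, 31, 48) 0.24136130941583905
```

Emit:
play_rows --rows '[[[0.8, 0, 0], 0, 0], [[1.6, 0, 0], 0, 0], [[2.0, 0, 0], 0, 0], [[2.2, 0, 0], 0, 0], [[2.2, 0, 0], 0, 0], [[2.2, 0, 0], 0, 0], [[2.2, 0, 0], 0, 0], [[2.2, 0, 0], 0, 0], [[2.2, 0, 0], 0, 0], [[2.2, 0, 0], 0, 0], [[2.2, 0, 0], 0, 0], [[2.2, 0, 0], 0, 0]]'

```text
time: 5.2
ee_pos: [0.4463, 0.0631, 0.2198]
tcp_rot: [-108.5, 90.0, -18.5]
wrist_force: [1.1, -0.1, 0.5]
opening: -0.0
```

```bash
python3 m.py
```

```text
5.2 [0.44633941 0.06306493 0.21980938] [ 1.13842329 -0.10393585  0.54113297]
scene 5.2 (-5.3, 0.0862, 33, 43) 0.2198102491028553
top 5.25 (1.8, 0.0826, 31, 31) 0.21980213910928587
scene 5.3 (7.1, 0.0851, 35, 43) 0.21978325020149436
```

Emit:
play_rows --rows '[[[0, 0, 0], 0, 0], [[0, 0, 0], 0, 0], [[0, 0, 0], 0, 0], [[0, 0, 0], 0, 0], [[0, 0, 0], 0, 0], [[0, 0, 0], 0, 0], [[0, 0, 0], 0, 0], [[0, 0, 0], 0, 0], [[0, 0, 0], 0, 0], [[0, 0, 0], 0, 0], [[0, 0, 0], 0, 0], [[0, 0, 0], 0, 0]]'

```text
time: 6.35
ee_pos: [0.4463, 0.0631, 0.2198]
tcp_rot: [-60.9, 90.0, 29.1]
wrist_force: [-1.0, 1.1, 0.1]
opening: -0.0004
```

```bash
python3 m.py
```

```text
6.35 [0.44632797 0.06306979 0.21978395] [-1.00218168  1.09859274  0.0601268 ]
scene 6.35 (142.9, 0.0778, 28, 43) 0.21978869802497558
top 6.4 None 0.21978746363883966
scene 6.45 (156.8, 0.0775, 28, 37) 0.21977778167406703
```

Emit:
play_rows --rows '[[[0, 0, 0], 0, 0], [[0, 0, 0], 0, 0], [[0, 0, 0], 0, 0], [[0, 0, 0], 0, 0], [[0, 0, 0], 0, 0], [[0, 0, 0], 0, 0], [[0, 0, 0], 0, 0], [[0, 0, 0], 0, 0], [[0, 0, 0], 0, 0], [[0, 0, 0], 0, 0], [[0, 0, 0], 0, 0], [[0, 0, 0], 0, 0]]'

```text
time: 7.5
ee_pos: [0.4463, 0.0631, 0.2198]
tcp_rot: [68.5, 90.0, 158.6]
wrist_force: [0.2, -0.7, -0.4]
opening: 0.0001
```

```bash
python3 m.py
```

```text
7.5 [0.44631671 0.0630824  0.21977281] [ 0.19032365 -0.66722104 -0.41676506]
scene 7.5 (-73.1, 0.0847, 33, 41) 0.21980201794263166
top 7.55 (-67.6, 0.0862, 9, 11) 0.21978511316326493
scene 7.6 (-60.7, 0.085, 32, 41) 0.2197930198840599
```

Emit:
play_rows --rows '[[[0, 0, 0], 0, 0], [[0, 0, 0], 0, 0], [[0, 0, 0], 0, 0], [[0, 0, 0], 0, 0], [[0, 0, 0], 0, 0], [[0, 0, 0], 0, 0], [[0, 0, 0], 0, 0], [[0, 0, 0], 0, 0], [[0, 0, 0], 0, 0], [[0, 0, 0], 0, 0], [[0, 0, 0], 0, 0], [[0, 0, 0], 0, 0]]'

```text
time: 8.65
ee_pos: [0.4463, 0.0631, 0.2198]
tcp_rot: [109.3, 90.0, -160.6]
wrist_force: [-0.6, -0.6, -0.9]
opening: -0.0001
```

Emit:
play_rows --rows '[[[0, 0, 0], 0, 0], [[0, 0, 0], 0, 0], [[0, 0, 0], 0, 0], [[0, 0, 0], 0, 0], [[0, 0, 0], 0, 0], [[0, 0, 0], 0, 0], [[0, 0, 0], 0, 0], [[0, 0, 0], 0, 0], [[0, 0, 0], 0, 0], [[0, 0, 0], 0, 0], [[0, 0, 0], 0, 0], [[0, 0, 0], 0, 0]]'

```text
time: 9.65
ee_pos: [0.4463, 0.0631, 0.2198]
tcp_rot: [-96.3, 90.0, -6.3]
wrist_force: [-0.1, 0.5, -0.3]
opening: -0.0001
```

```bash
python3 m.py
```

```text
9.65 [0.4463337  0.0630699  0.21979735] [-0.1325715   0.52013994 -0.26951993]
scene 9.65 (170.1, 0.0784, 29, 42) 0.219765966749487
top 9.7 None 0.21978289319716016
scene 9.75 (-178.2, 0.0786, 27, 43) 0.21978955773981396
```

Emit:
play_rows --rows '[[[0, 0, 0], 0, 0], [[0, 0, 0], 0, 0], [[0, 0, 0], 0, 0], [[0, 0, 0], 0, 0], [[0, 0, 0], 0, 0], [[0, 0, 0], 0, 0], [[0, 0, 0], 0, 0], [[0, 0, 0], 0, 0], [[0, 0, 0], 0, 0], [[0, 0, 0], 0, 0], [[0, 0, 0], 0, 0], [[0, 0, 0], 0, 0]]'

```text
time: 10.8
ee_pos: [0.4463, 0.0631, 0.2198]
tcp_rot: [-86.1, 90.0, 3.9]
wrist_force: [-0.5, -0.6, 0.3]
opening: -0.0001
```

Emit:
play_rows --rows '[[[0, 0, 0], 0, 0], [[0, 0, 0], 0, 0], [[0, 0, 0], 0, 0], [[0, 0, 0], 0, 0], [[0, 0, 0], 0, 0], [[0, 0, 0], 0, 0], [[0, 0, 0], 0, 0], [[0, 0, 0], 0, 0], [[0, 0, 0], 0, 0], [[0, 0, 0], 0, 0], [[0, 0, 0], 0, 0], [[0, 0, 0], 0, 0]]'

```text
time: 11.8
ee_pos: [0.4463, 0.0631, 0.2198]
tcp_rot: [73.3, 90.0, 163.4]
wrist_force: [-0.5, -0.1, 0.8]
opening: -0.0
```

```bash
python3 m.py
```

```text
11.8 [0.44632502 0.06307133 0.21977755] [-0.54470947 -0.13098652  0.77642234]
scene 11.8 (27.2, 0.0848, 31, 43) 0.2197924276028334
top 11.85 (33.7, 0.0824, 30, 30) 0.2197917488320119
scene 11.9 (36.0, 0.0846, 27, 37) 0.21978390026970493
```

```bash
cat > fit.py <<'E'
import numpy as np,glob,os
from h import *
D=[]
for f in glob.glob('pics/*_*.npy'):
    n,t=os.path.basename(f)[:-4].split('_');v=valve(n,np.load(f))
    if v and v[2]>20 and float(t)<99:D.append((float(t),v[0],n))
D.sort();t=np.array([d[0] for d in D]);t=np.round(t*60)/60;a=np.array([d[1] for d in D])
c=[a[0]+360]
for i in range(1,len(t)):
    s=t[i]-t[i-1];w=c and (145-4.5*((t[i]+t[i-1])/2-4));pr=c[-1]+w*s;c.append(a[i]+360*round((pr-a[i])/360))
c=np.array(c);k=t>4;p=np.polyfit(t[k],c[k],2);print(p,np.c_[t,c,c-np.polyval(p,t)].round(2)[-14:])
for T in(1388.3,1748.3,2108.3,2468.3):
    r=np.roots(p-np.array([0,0,T]));r=r[np.isreal(r)].real;print(T,r,np.polyval(np.polyder(p),r.min()) if len(r) else '')
E
python3 fit.py
```

```text
[  -2.8014471   161.54129997 -408.20635943] [[ 4.0500e+00  2.0190e+02  1.8100e+00]
 [ 4.1500e+00  2.1540e+02  1.4600e+00]
 [ 5.2000e+00  3.5470e+02 -1.3600e+00]
 [ 5.2500e+00  3.6180e+02 -8.7000e-01]
 [ 5.3000e+00  3.6710e+02 -2.1700e+00]
 [ 6.3500e+00  5.0290e+02 -1.7200e+00]
 [ 6.4500e+00  5.1680e+02 -3.9000e-01]
 [ 7.5000e+00  6.4690e+02  1.1300e+00]
 [ 7.6000e+00  6.5930e+02  1.6000e+00]
 [ 9.6500e+00  8.9010e+02  3.1000e-01]
 [ 9.7500e+00  9.0180e+02  1.2900e+00]
 [ 1.1800e+01  1.1072e+03 -7.1000e-01]
 [ 1.1850e+01  1.1137e+03  1.0300e+00]
 [ 1.1900e+01  1.1160e+03 -1.4200e+00]]
1388.3 [42.6155325  15.04798722] 77.22901972931061
1748.3 [36.67314837 20.99037135] 43.9344701536901
2108.3 [] 
2468.3 []
```

Emit:
play_rows --rows '[[[0, 0, 0], 0, 0], [[0, 0, 0], 0, 0], [[0, 0, 0], 0, 0], [[0, 0, 0], 0, 0], [[0, 0, 0], 0, 0], [[0, 0, 0], 0, 0], [[0, 0, 0], 0, 0], [[0, 0, 0], 0, 0], [[0, 0, 0], 0, 0], [[0, 0, 0], 0, 0], [[0, 0, 0], 0, 0], [[0, 0, 0], 0, 0]]'

```text
time: 12.95
ee_pos: [0.4463, 0.0631, 0.2198]
tcp_rot: [84.3, 90.0, 174.4]
wrist_force: [0.6, 0.0, -0.0]
opening: 0.0
```

Emit:
play_rows --rows '[[[0, 0, 0], 0, 0], [[0, 0, 0], 0, 0], [[0, 0, 0], 0, 0], [[0, 0, 0], 0, 0], [[0, 0, 0], 0, 0], [[0, 0, 0], 0, 0], [[0, 0, 0], 0, 0], [[0, 0, 0], 0, 0], [[0, 0, 0], 0, 0], [[0, 0, 0], 0, 0], [[0, 0, 0], 0, 0], [[0, 0, 0], 0, 0]]'

```text
time: 13.95
ee_pos: [0.4463, 0.0631, 0.2198]
tcp_rot: [115.7, 90.0, -154.3]
wrist_force: [-0.6, -0.1, -0.6]
opening: 0.0003
```

```bash
python3 m.py; python3 fit.py
```

```text
13.95 [0.44631876 0.06307093 0.21978256] [-0.60386677 -0.09177263 -0.59665326]
scene 13.95 (-132.5, 0.0802, 26, 39) 0.2197950637720751
top 14.0 None 0.21979761376394477
scene 14.05 (-123.4, 0.0804, 28, 42) 0.21980512688202344
[  -2.62145001  158.79752252 -398.89798986] [[ 5.2000e+00  3.5470e+02 -1.2700e+00]
 [ 5.2500e+00  3.6180e+02 -7.4000e-01]
 [ 5.3000e+00  3.6710e+02 -1.9900e+00]
 [ 6.3500e+00  5.0290e+02 -8.6000e-01]
 [ 6.4500e+00  5.1680e+02  5.1000e-01]
 [ 7.5000e+00  6.4690e+02  2.2700e+00]
 [ 7.6000e+00  6.5930e+02  2.7500e+00]
 [ 9.6500e+00  8.9010e+02  7.2000e-01]
 [ 9.7500e+00  9.0180e+02  1.6200e+00]
 [ 1.1800e+01  1.1072e+03 -2.7000e+00]
 [ 1.1850e+01  1.1137e+03 -1.0400e+00]
 [ 1.1900e+01  1.1160e+03 -3.5700e+00]
 [ 1.3950e+01  1.3075e+03  1.3100e+00]
 [ 1.4050e+01  1.3166e+03  1.8700e+00]]
1388.3 [45.63770638 14.93850983] 80.47640905450997
1748.3 [40.20181528 20.37440093] 51.97657550868837
2108.3 [] 
2468.3 []
```

Emit:
play_rows --rows '[[[0, 0, 0], 0, 0], [[0, 0, 0], 0, 0], [[0, 0, 0], 0, 0], [[0, 0, 0], 0, 0], [[0, 0, 0], 0, 0]]'

```text
time: 14.52
ee_pos: [0.4463, 0.0631, 0.2198]
tcp_rot: [61.8, 90.0, 151.8]
wrist_force: [0.1, 0.4, 0.5]
opening: 0.0003
```

```bash
python3 m.py; python3 fit.py
```

```text
14.5167 [0.44632804 0.06306627 0.21977568] [0.10015187 0.42209076 0.48297043]
scene 14.5167 (-84.9, 0.0838, 33, 45) 0.21979655812024607
top 14.5667 None 0.2197943199991281
scene 14.6167 (-77.2, 0.0844, 32, 42) 0.2197724471303706
[  -2.60743493  158.57550931 -398.12448696] [[ 5.3000e+00  3.6710e+02 -1.9800e+00]
 [ 6.3500e+00  5.0290e+02 -7.9000e-01]
 [ 6.4500e+00  5.1680e+02  5.9000e-01]
 [ 7.5000e+00  6.4690e+02  2.3800e+00]
 [ 7.6000e+00  6.5930e+02  2.8600e+00]
 [ 9.6500e+00  8.9010e+02  7.8000e-01]
 [ 9.7500e+00  9.0180e+02  1.6800e+00]
 [ 1.1800e+01  1.1072e+03 -2.8100e+00]
 [ 1.1850e+01  1.1137e+03 -1.1500e+00]
 [ 1.1900e+01  1.1160e+03 -3.6900e+00]
 [ 1.3950e+01  1.3075e+03  9.1000e-01]
 [ 1.4050e+01  1.3166e+03  1.4500e+00]
 [ 1.4520e+01  1.3551e+03  7.1000e-01]
 [ 1.4620e+01  1.3628e+03  1.5000e-01]]
1388.3 [45.88540426 14.93126564] 80.7109022120488
1748.3 [40.48171322 20.33495667] 52.53135672429946
2108.3 [] 
2468.3 []
```

Emit:
play_rows --rows '[[[0, 0, 0], 0, 0], [[0, 0, 0], 0, 0], [[0.45, 0, 0], 0, 0], [[0.45, 0, 0], 0, 0], [[0.45, 0, 0], 0, 0], [[0.45, 0, 0], 0, 0], [[0.45, 0, 0], 0, 0]]'

```text
time: 15.25
ee_pos: [0.4466, 0.0632, 0.2173]
tcp_rot: [-79.1, 89.8, 11.0]
wrist_force: [-3.8, 0.1, 16.0]
opening: 0.0003
```

```bash
sed -i 's/for n in(.scene.,.top.,.scene.)/for n in("scene","top")/' m.py; python3 m.py
```

```text
15.25 [0.44664612 0.0632024  0.21729728] [-3.82984955  0.11283772 15.95010787]
scene 15.25 (-55.6, 0.0855, 32, 38) 0.21735480310051628
top 15.3 (-57.0, 0.0845, 17, 17) 0.21731329871302363
```

The wheel is stopped with the valve about 4–5° (8–9 mm) from the pointer, which is inside the tolerance. I'll lift straight up.

Emit:
play_rows --rows '[[[-0.3, 0, 0], 0, 0], [[-1, 0, 0], 0, 0], [[-3, 0, 0], 0, 0], [[-6, 0, 0], 0, 0], [[-8, 2, 0], 0, 0], [[-8, 5, 0], 0, 0], [[-8, 5, 0], 0, 0], [[-8, 5, 0], 0, 0]]'

```text
time: 16.02
ee_pos: [0.3959, 0.0631, 0.2961]
tcp_rot: [-82.0, 89.9, 8.1]
wrist_force: [0.2, 0.1, 0.6]
opening: 0.0001
```

```bash
python3 m.py; python3 - <<'E'
from h import *
p=cv2.imread(sorted(__import__('glob').glob('pics/top_1*.png'))[-1])
cv2.imwrite('pics/fin.png',cv2.convertScaleAbs(cv2.resize(p[110:260,200:400],None,fx=4,fy=4,interpolation=cv2.INTER_CUBIC),alpha=1.8))
E
ls pics | tail -30
```

```text
16.0167 [0.39585248 0.06306564 0.2961345 ] [0.16190773 0.14097756 0.57664161]
scene 16.0167 (-55.5, 0.0854, 34, 46) 0.295503621840301
top 16.0667 (-56.8, 0.0823, 32, 33) 0.29508699764494195
scene_9.65.npy
scene_9.65.png
scene_9.75.npy
scene_9.75.png
top0.npy
top0.png
top1.png
top_11.85.npy
top_11.85.png
top_14.00.npy
top_14.00.png
top_14.57.npy
top_14.57.png
top_15.30.npy
top_15.30.png
top_16.07.npy
top_16.07.png
top_4.10.npy
top_4.10.png
top_5.25.npy
top_5.25.png
top_6.40.npy
top_6.40.png
top_7.55.npy
top_7.55.png
top_9.70.npy
top_9.70.png
topc.png
wrist0.npy
wrist0.png
```

View pics/fin.png

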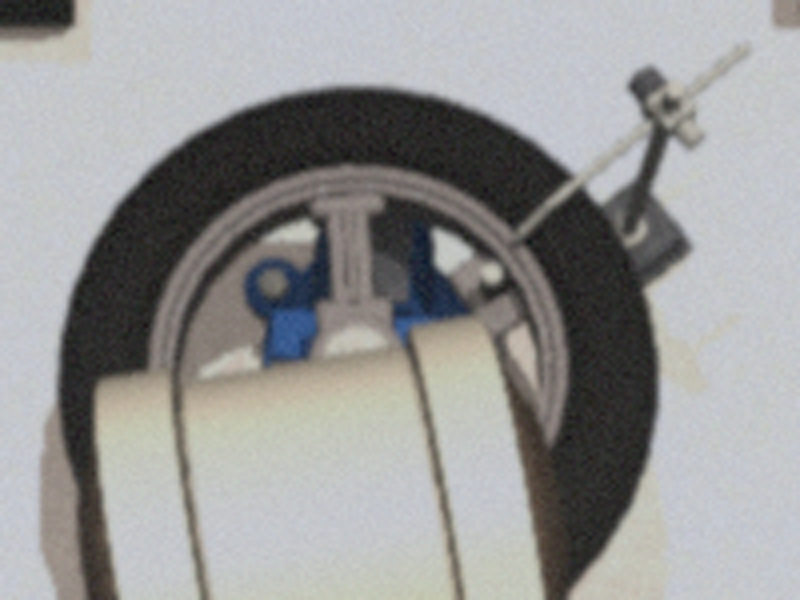

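The valve is at about (490,272) and the pointer tip at (514,240), in line to within about 9 mm. The gauge hasn't moved, the wheel is at rest and the hand is clear, so I'm handing the job in.

```bash
python3 -c "
from workcell import bot
print(bot.job_done())"
```

```text
the job is handed in; nothing more can be done
None
```

I flicked the wheel counter-clockwise at about 2.5 rad/s by dragging the closed fingertips along the tyre crown. It then ran untouched for a bit over three and a half turns. At about 1.4 rad/s I braked it with one fingertip press on the tyre and lifted straight off. The press read 16 N while held. The job was handed in at about 16 s.

- **Alignment:** the last pictures show the valve at -55.5° (scene camera) and -56.8° (top camera), with the pointer at -51.7°. That is about 7–9 mm at the rim, inside the 22 mm limit. The two cameras disagree by 1.3°.
- **At rest:** the valve angle was the same, to within about 0.2°, before and after the lift.
- **Gauge:** it has not visibly moved in the final top picture. I compared by eye only.
- **Other bench items:** I did not measure their positions again. The hand stayed above them throughout.

No check failed.

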